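# Stow the topping tray under the bun warmer

### The job

Stand the lower of the two lidded pots upright in the handled tray and let go of it, then slide the tray along the counter, without lifting it, into the low bay under the bun warmer, pot and tray clear of the warmer's underside and without ramming the sides. Push it gently back until it bears firmly on the sprung buffer at the back of the bay, without driving the buffer to its end, then let go so that it stays resting against the buffer. Leave everything else where it is.

Things in the scene. Friction and masses are not known exactly. Their poses are not given: they have to be found in the camera images.
- tray: Low rectangular aluminium tray, 150 (x) by 130 (y) mm, walls 24 mm high, floor and walls 4 mm thick, about 0.6 kg, flat on the counter in front of the warmer. Origin: centre of its underside; +x points away from the handle, to the end that goes in first. A straight black bar handle sticks out 145 mm from the middle of its -x wall.
- tray_grip (a point): Middle of the handle's outer part, 195 mm in -x from the tray's centre and 26 mm above the counter. The handle runs along the tray's x, is 16 mm wide across it and spans 14 to 38 mm above the counter.
- pot_low: The lower lidded steel pot: round, 56 mm across (lid rim 59 mm), body 36 mm high, lid to 40 mm, small black knob to 50 mm; about 0.2 kg. Origin: centre of its underside, z up. On the tray's floor its top is 54 mm above the counter.
- pot_tall: The taller lidded pot, same width, body 66 mm high, 80 mm to the top of the knob, too tall for the bay. A bystander. Origin: centre of its underside.
- warmer: Bun warmer, a fixed steel cabinet 240 (x) by 264 (y) by 200 mm high. Origin: on the counter under its centre; its +x is the direction in which the tray goes in, its front is at x = -120 mm. Below it, from front to back, runs a bay 146 mm wide (y from -73 to 73 mm) between two solid feet, with the flat underside 62 mm above the counter.
- warmer_mouth (a point): Middle of the bay's front opening at counter level, 120 mm in -x from the warmer's centre.
- stop: Backplate with the sprung buffer in the back of the bay; origin and axes are those of the warmer. Its rubber pad, 50 mm wide, 17 mm high, has its free face anywhere from x = 45 to 85 mm in that frame: adjustable, not measured, to be found by feel with the tray's +x wall. The tray is well home when pressed on the pad with 3 N or more (aim at 8); over 14 N is too much.
- stop_plate (a point): Middle of the backplate's front, x = 142 mm, on the counter. The pad's spring before it gives 1 mm per 2 N, starting from nothing, and ends after 9 mm. The hand also feels the tray's friction (5 to 15 N, rising 1 or 2 N as it presses). On release the tray creeps back a little, then friction keeps it against the pad.
- bottle_a: Brown squeeze bottle, 58 mm across, 172 mm tall, beside the tray, on the warmer's -y side of it. A bystander. Origin: centre of its underside.
- bottle_b: Red squeeze bottle, 58 mm across, 172 mm tall. A bystander. Origin: centre of its underside.
- shaker: Small steel shaker, 40 mm across, 70 mm tall, near the handle. A bystander. Origin: centre of its underside.
- bowl: White bowl, 100 mm across, 42 mm high. A bystander. Origin: centre of its underside.
- tongs: Steel tongs lying flat, about 230 mm long. A bystander. Origin: under their middle.
There are look-alikes about, which are no part of the job. Leave any red look-alike of the pot_low alone.

How it is judged:
On the way, in this order (a step that is already met when the one before it is completed fails the run):
1. the low pot stands upright on the tray's floor, released, while the tray is still out in front of the warmer (x of pot_low in the frame of tray between -0.06 and 0.06 m and y of pot_low in the frame of tray between -0.05 and 0.05 m and z of pot_low in the frame of tray below 0.008 m and angle between pot_low's own z axis and vertical below 0.15 rad and x of tray in the frame of warmer below -0.17 m and contact force between the fingers and pot_low below 0.2 N), for 0.2 s.
2. the tray presses on the sprung buffer with at least 3 N (contact force between tray and stop above 3 N), for 0.2 s.
At the end, for the whole second after the job is handed in: Low pot upright (0.15 rad) on the tray's floor, within 60 mm (x) and 50 mm (y) of its centre; tray flat in the bay, its centre past -35 mm on the warmer's x, 12 mm of the bay's middle, turned under 0.12 rad, bearing on the buffer with over 0.5 N; both at rest (x of pot_low in the frame of tray between -0.06 and 0.06 m and y of pot_low in the frame of tray between -0.05 and 0.05 m and z of pot_low in the frame of tray below 0.008 m and angle between pot_low's own z axis and vertical below 0.15 rad and contact force between tray and stop above 0.5 N and x of tray in the frame of warmer above -0.035 m and y of tray in the frame of warmer between -0.012 and 0.012 m and angle between the x axis of tray and the x axis of warmer, either way round below 0.12 rad and height (world z) of tray below 0.004 m and angle between tray's own z axis and vertical below 0.05 rad and linear speed of each of tray, pot_low below 0.01 m/s); the robot touches nothing.
It fails at once if the tray presses on the sprung buffer with more than 14 N (contact force between tray and stop above 14 N).
It fails at once if the tray is pushed against the warmer (its underside or feet) with more than 10 N (contact force between tray and warmer above 10 N).
It fails at once if a pot touches the warmer with more than 1 N (contact force between any of pot_low, pot_tall and warmer above 1 N).
It fails at once if the tray is lifted off the counter by more than 15 mm (height (world z) of tray above 0.015 m).
It fails at once if another thing on the counter is moved by more than 30 mm (distance of any of pot_tall, bottle_a, bottle_b, shaker, bowl, tongs from where it was at the start of the episode above 0.03 m).
It also fails if it takes over 72 s, if anything falls off the work surface, if the arm or the gripper's body presses on something with over 40 N, if the wrist force passes 120 N, or if a joint passes its speed limit or range.

### The arm

A 7-joint arm with a two-finger parallel gripper is mounted at the origin on the work surface. World frame = base frame: x ahead of the robot, y to its left, z up, the work surface at z = 0. Lengths are in m, angles in rad, forces in N, time in s.
With the tool pointing down it reaches from about 0.35 to 0.9 m from the base axis. Payload 7.2 kg.
Tool frame: the origin (TCP) lies at the very end of the fingers, on their centre line; the grasp point (between the pads) lies 19 mm behind it; z points along the fingers, y is the direction in which the jaws open and shut (so a half turn about z gives the same grasp; the last joint's range is limited). The gripper opens to 85 mm and grips with 20 to 120 N. Pads are 22 mm wide; open, the fingers measure 114 mm over their backs; the gripper's body (76 mm by 85 mm) begins 54 mm behind the grasp point. The pads swing forward as they close: fully open they stand 13 mm farther back than shut.
Start: joints at [1.099, 0.411, -0.013, 1.596, 0.006, 1.134, -0.082], TCP at [0.246, -0.575, 0.231] pointing down, gripper open.
Joint ranges: [-2.95, 2.95], [-0.29, 1.99], [-1.47, 1.44], [0.14, 2.54], [-1.03, 4.17], [0.13, 1.85], [-2.86, 2.86]. Speed limits (rad/s): [2.39, 2.39, 3.01, 3.01, 3.14, 3.14, 3.14].

### API

Orientations are given as a rotation vector (axis times angle).
In Python, from plant import ctrl gives the robot as it stands.
- The arm moves only by the shell command python3 -m crank 'ROWS'. ROWS is JSON, a list of rows, each an object of numbers: "claw": the opening in per cent of the stroke, from 0 (shut) to 100 (fully open); "dx", "dy", "dz": the shift along the tool's x, y, z in mm; "twist": the turn about the tool's z in rad. In form: [{"claw": .., "dx": .., "dy": .., "dz": .., "twist": ..}, ...]. A call has 1 to 10 rows; each row is the pose to reach, as a shift and turn from the pose commanded when the call began, along the tool's axes at that moment; what a row does not reach only later rows make up. A row lasts 1/8 s, in which the tool goes at most 62.5 mm and 10.7 degrees, less where a joint would pass 70% of its speed; a pose out of reach is approached as far as the arm can. A call with a gripper value outside its range is refused whole. The fingers move at their own pace and stop on an object; the grip force is fixed at half the most. Time passes only in rows, so rows that repeat a pose let the fingers close. It gives the time, the measured TCP pose, the force and the opening at its end, in the units of the state.
- ctrl.read_state(): the state, without advancing time (a new reading comes with each control period).
- ctrl.grab_frame(name): name is "side" or "top" or "wrist"; returns (picture, depth): 400x640x3 uint8, red, green, blue; 400x640 float32, m along the optical axis (not along the pixel's ray), 0 where there is no reading.
- ctrl.camera_params(name): a dict with "fx", "fy", "cx", "cy" (pixels), "camera_from_world" (4x4, takes a point from world to camera coordinates). Camera axes: x right, y down, z forward; pixel columns grow to the right and rows downward; lengths in m; the calibration is good to about 2 mm. A picture is of the moment at which its call begins: read the wrist's pose just before it. camera_params takes no time and is no camera call; for the wrist camera it gives the pose at the moment of the call.
- ctrl.finish_job(): hands the job in, once; it reports no verdict.
Trained networks look in the newest picture that a camera, given by its name, has taken for a name from the list of things; names that differ only in an ending like _2 or _b are one class to them, and where a whole thing is asked for, a point or a joint stands for the part that bears it (a point fixed in the world has none). Each returns a list of dicts, best first, with "score" (0 to 1); they miss things now and then, are a little off and sometimes report something else, mostly with a low value. They report only what shows in the picture. A call takes as long as a camera call. They do not tell look-alikes from the thing itself.
- ctrl.look_for(thing, camera): "position" ([x, y, z] in m, in the coordinates of the camera as it stood for that picture, good to about 4 mm: the middle of the surface that is visible of it).
- ctrl.trace(thing, camera): "pixels" (400x640 bool, what is visible of it).
The state is a dict: "t": time; "joint_positions": joint angles; "dq": joint speeds; "joint_efforts": joint torques, N m; "ee_pos": TCP position; "eef_rot": TCP orientation; "contact_force": force on the tool from outside, world axes, zero at the start; "moment": the same for the moment, N m; "grip_width": finger opening in m.
Only numpy, scipy, OpenCV 4.12 (cv2) and the standard library are available. Lean on these libraries where they do the work, as an engineer would, in place of code of your own. Each camera call takes 0.05 s, during which the arm holds its last target.

## Working session

There is one attempt and no reset: what is moved stays moved. The work goes in short steps, Python scripts to look and compute and a shell command to move; the robot and the scene stay as the last step left them, time stands still between calls to the robot, and variables do not carry over. Pictures are saved under pics/ and viewed, and the job is handed in when it is done.

```bash
ls; mkdir -p pics; cat > h.py <<'E'
from plant import ctrl
import numpy as np, cv2
def snap(cam,fn):
    im,d=ctrl.grab_frame(cam); cv2.imwrite('pics/'+fn,im[:,:,::-1]); P=ctrl.camera_params(cam)
    np.savez('pics/'+fn[:-4]+'.npz',im=im,d=d,K=[P[k] for k in('fx','fy','cx','cy')],T=P['camera_from_world']); return im,d,P
def world(P,d):
    v,u=np.mgrid[:d.shape[0],:d.shape[1]]
    c=np.stack([(u-P['cx'])/P['fx']*d,(v-P['cy'])/P['fy']*d,d],-1)
    Ti=np.linalg.inv(np.array(P['camera_from_world'])); w=c@Ti[:3,:3].T+Ti[:3,3]; w[d==0]=np.nan; return w
def c2w(P,p):
    Ti=np.linalg.inv(np.array(P['camera_from_world'])); return Ti[:3,:3]@np.array(p)+Ti[:3,3]
E
python3 - <<'E'
from h import *
print(ctrl.read_state())
for c in('top','side'): 
    im,d,P=snap(c,c+'0.png'); print(c,P)
    for t in ['pot_low','tray','warmer','pot_tall','bottle_a','shaker','tray_grip']:
        print(t,[(np.round(c2w(P,r['position']),3),round(r['score'],2)) for r in ctrl.look_for(t,c)])
E
```

```text
pics
{'t': 0.0, 'joint_positions': array([ 1.09882777,  0.41193659, -0.01270703,  1.59706189,  0.00560903,
        1.13431362, -0.082207  ]), 'dq': array([-0.00055667,  0.00019083, -0.00021262, -0.00053648, -0.00058989,
       -0.00046597,  0.00128346]), 'joint_efforts': array([-6.97581545e-04, -6.00618696e+01,  6.82204105e-01, -2.99415922e+01,
        1.39086184e-02,  1.07490810e-02,  1.15676411e-05]), 'ee_pos': array([ 0.24530811, -0.57429014,  0.23042295]), 'eef_rot': array([-3.07619726e+00, -6.29640179e-01,  7.28237944e-04]), 'contact_force': array([ 0.02881027, -0.04926111, -0.46041598]), 'moment': array([ 0.07861552,  0.03689854, -0.01720877]), 'grip_width': 0.08528542041121823}
top {'fx': 365.970889945756, 'fy': 365.970889945756, 'cx': 322.1009428116089, 'cy': 206.9462326135123, 'camera_from_world': array([[-1.16667864e-03, -9.99959743e-01,  8.89670714e-03,
         3.53516875e-02],
       [-9.87035858e-01, -2.76375869e-04, -1.60499651e-01,
         5.20154830e-01],
       [ 1.60495649e-01, -8.96862049e-03, -9.86995801e-01,
         1.09578950e+00],
       [ 0.00000000e+00,  0
[... 845 characters left out ...]
,  0.85187251, -0.52023708,  0.01007544],
       [ 0.03236846, -0.51924354, -0.85401313,  1.24760436],
       [ 0.        ,  0.        ,  0.        ,  1.        ]])}
pot_low [(array([ 0.602, -0.321,  0.041]), 0.7), (array([ 0.675, -0.397,  0.041]), 0.59)]
tray [(array([0.53 , 0.384, 0.199]), 0.7), (array([ 0.716, -0.228,  0.099]), 0.64), (array([ 0.552,  0.062, -0.   ]), 0.55)]
warmer [(array([0.53 , 0.386, 0.2  ]), 0.73)]
pot_tall [(array([ 0.425, -0.313,  0.066]), 0.6)]
bottle_a [(array([ 0.718, -0.231,  0.1  ]), 0.72), (array([0.732, 0.197, 0.112]), 0.61)]
shaker [(array([ 0.745, -0.002,  0.056]), 0.65), (array([0.27 , 0.382, 0.012]), 0.31)]
tray_grip [(array([0.556, 0.069, 0.007]), 0.7)]
```

View pics/top0.png

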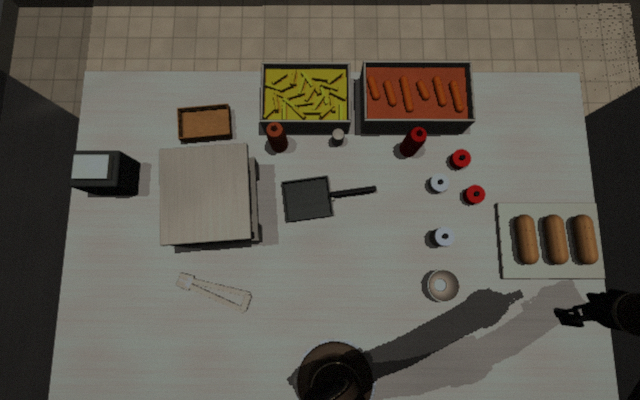

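View pics/side0.png

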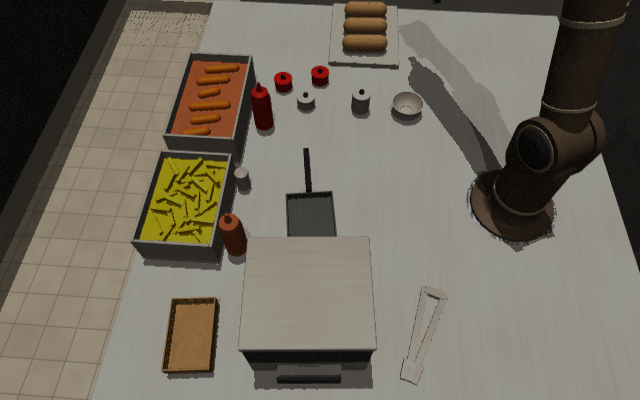

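```bash
python3 - <<'E'
from h import *
from scipy.optimize import least_squares
def load(c):
    z=np.load(f'pics/{c}0.npz'); P=dict(zip(('fx','fy','cx','cy'),z['K']));P['camera_from_world']=z['T']; return z['im'],z['d'],P
for c in('top','side'):
    im,d,P=load(c); w=world(P,d); X,Y,Z=w[...,0],w[...,1],w[...,2]
    print(c,'counter z',np.nanmedian(Z[(X>.4)&(X<.5)&(Y>-.2)&(Y<-.1)]))
    # pots: lid points
    for nm,(x,y),zl in(('low',(.597,-.327),.04),('tall',(.428,-.32),.07),('red1',(.677,-.402),.04),('red2',(.559,-.442),.04)):
        m=(np.hypot(X-x,Y-y)<.05)&(Z>zl-.006)&(Z<zl+.004)
        pts=w[m]; (cx,cy),r=cv2.minEnclosingCircle((pts[:,:2]*1000).astype(np.float32)); print(nm,m.sum(),'zmed',np.median(pts[:,2]).round(3),cx,cy,r,im[m].mean(0).round())
    m=(Z>.19)&(Z<.21)&(abs(X-.53)<.2)&(abs(Y-.36)<.2)
    print('warmer',m.sum(),np.median(Z[m]),cv2.minAreaRect((w[m][:,:2]*1000).astype(np.float32)))
    m=(Z>.015)&(Z<.035)&(abs(X-.56)<.13)&(abs(Y-.07)<.11)
    print('traywall',m.sum(),cv2.minAreaRect((w[m][:,:2]*1000).astype(np.float32)))
    m=(Z>.026)&(Z<.046)&(X>.5)&(X<.65)&(Y<0.1)&(Y>-.2)
    p=w[m]; print('handle',m.sum(),p.mean(0),p.min(0),p.max(0)); 
    if len(p): q=p[:,:2]-p[:,:2].mean(0); print(np.linalg.svd(q,full_matrices=0)[2][0])
    for o,(x,y) in(('shaker',(.74,-.01)),('bottle_a',(.72,.18)),):
        m=(np.hypot(X-x,Y-y)<.05)&(Z>.05); print(o,w[m].min(0),w[m].max(0))
im=cv2.imread('pics/top0.png'); cv2.imwrite('pics/crop1.png',cv2.resize(im[130:320,260:510],None,fx=3,fy=3,interpolation=cv2.INTER_CUBIC))
E
```

```text
top counter z 0.0015766733257953636
low 194 zmed 0.041 601.16943359375 -336.6919860839844 29.538908004760742 [125. 132. 133.]
tall 241 zmed 0.071 429.05615234375 -331.97491455078125 29.817981719970703 [123. 129. 134.]
red1 194 zmed 0.041 682.2811279296875 -410.58551025390625 30.379798889160156 [117.  25.  22.]
red2 207 zmed 0.042 564.0361328125 -447.684326171875 29.68172836303711 [118.  27.  24.]
warmer 8672 0.20090033202982904 ((534.7662353515625, 352.1829833984375), (264.7665100097656, 240.3598175048828), 4.1596784591674805)
traywall 312 ((556.1300048828125, 59.85573959350586), (131.03042602539062, 195.72341918945312), 7.617919921875)
handle 292 [ 0.57292145 -0.05183759  0.03693454] [ 0.50018453 -0.13547165  0.02601244] [0.62601098 0.09884029 0.04520602]
[ 0.03673282 -0.99932512]
shaker [ 0.73122505 -0.04440599  0.05002884] [0.78458522 0.02326685 0.10606479]
bottle_a [0.70861443 0.14699289 0.05024463] [0.76297736 0.20501911 0.17508818]
side counter z -0.0004345475995182202
low 189 zmed 0.039 600.03857421875 -332.02105712890625 31.472824096679688 [135. 133. 125.]
tall 201 zmed 0.07 426.5675048828125 -328.68115234375 31.063138961791992 [135. 133. 124.]
red1 177 zmed 0.039 678.8118896484375 -405.1942443847656 31.060829162597656 [127.  17.  13.]
red2 173 zmed 0.04 559.8739624023438 -444.2478942871094 31.942106246948242 [130.  17.  13.]
warmer 14828 0.19926544903004523 ((531.9568481445312, 356.6925048828125), (264.62591552734375, 239.81985473632812), 4.176109313964844)
traywall 326 ((554.0345458984375, 56.71254348754883), (129.9715576171875, 189.51461791992188), 7.765239715576172)
handle 255 [ 0.57051557 -0.05098664  0.03637245] [ 0.50446847 -0.13159268  0.0261817 ] [0.62090574 0.08151753 0.04335941]
[-0.08834325  0.99609009]
shaker [ 0.72846532 -0.04669171  0.0500692 ] [0.78956824 0.02784446 0.10321582]
bottle_a [0.70640346 0.1584029  0.05032655] [0.75989261 0.20993485 0.17449831]
```

View pics/crop1.png

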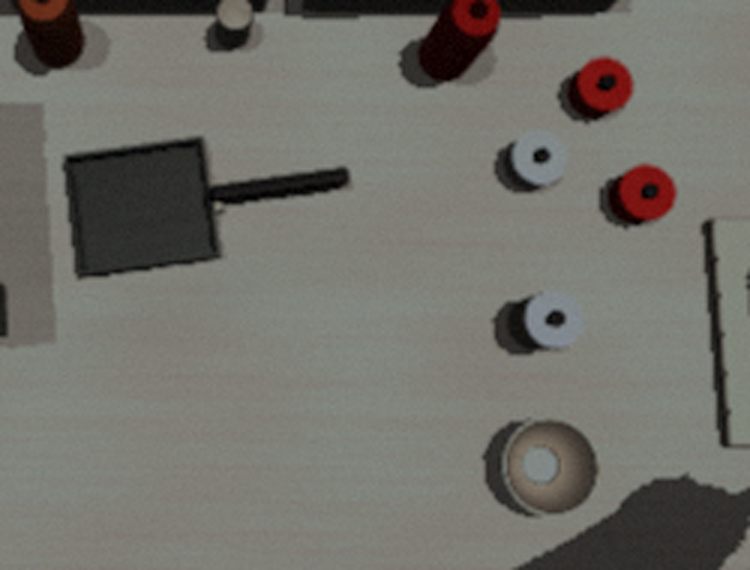

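```bash
cat > tray.py <<'E'
from h import *
def plane(P,pts,z):
    Ti=np.linalg.inv(np.array(P['camera_from_world'])); p=np.asarray(pts,float).reshape(-1,2)
    r=np.c_[(p[:,0]-P['cx'])/P['fx'],(p[:,1]-P['cy'])/P['fy'],np.ones(len(p))]@Ti[:3,:3].T; o=Ti[:3,3]
    return o+r*((z-o[2])/r[:,2])[:,None]
def load(f):
    z=np.load(f'pics/{f}.npz'); P=dict(zip(('fx','fy','cx','cy'),z['K']));P['camera_from_world']=z['T']; return z['im'],z['d'],P
E
python3 - <<'E'
from tray import *
for c,box in(('top',(275,170,385,230)),('side',(280,140,345,238))):
    im,d,P=load(c+'0'); g=im.max(2); m=np.zeros_like(g); x0,y0,x1,y1=box; m[y0:y1,x0:x1]=(g[y0:y1,x0:x1]<75)*255
    mo=cv2.morphologyEx(m,cv2.MORPH_OPEN,np.ones((15,15),np.uint8))
    h=cv2.bitwise_and(m,255-cv2.dilate(mo,np.ones((5,5),np.uint8)))
    n,l,s,_=cv2.connectedComponentsWithStats(h); i=1+s[1:,4].argmax(); h=l==i
    v,u=np.nonzero(mo); t=plane(P,np.c_[u,v],.024 if c=='top' else .024); r=cv2.minAreaRect((t[:,:2]*1000).astype(np.float32)); print(c,'tray',r)
    v,u=np.nonzero(h); q=plane(P,np.c_[u,v],.036); mu=q[:,:2].mean(0); ax=np.linalg.svd(q[:,:2]-mu,full_matrices=0)[2][0]; ax*=np.sign(ax[1]); s=(q[:,:2]-mu)@ax
    print('handle mean',mu,'ax',ax,np.degrees(np.arctan2(ax[1],ax[0])),'span',s.min(),s.max(),'end',mu+ax*s.min())
E
```

```text
top tray ((550.0671997070312, 83.72700500488281), (132.36122131347656, 152.02195739746094), 7.184006214141846)
handle mean [ 0.56974642 -0.06548283] ax [-0.14074953  0.99004524] 98.09122078461445 span -0.06854100022555111 0.06755321321838345 end [ 0.57939353 -0.13334152]
side tray ((552.459716796875, 78.53234100341797), (130.87078857421875, 132.9147491455078), 4.0722270011901855)
handle mean [ 0.57021339 -0.05632649] ax [-0.141234    0.98997624] 98.11925899130893 span -0.07503657187326788 0.06787978568538186 end [ 0.58081111 -0.13061091]
```

The candidates for pot_low in the top picture are steel (439,184), steel (443,237), red (460,158) and red (474,195). The lid at (439,184) is at 41 mm, and it is steel, so it is pot_low. (443,237) has its lid at 71 mm, so it is pot_tall, and the red ones are look-alikes. The enlarged crop shows the steel one at crop (538,158).

```bash
cat > go.py <<'E'
from h import *
from scipy.spatial.transform import Rotation as R
def rel(x,y,z,jaw=None):
    s=ctrl.read_state(); r=R.from_rotvec(s['eef_rot']); M=r.as_matrix(); d=M.T@(np.array([x,y,z])-s['ee_pos'])*1000
    cur=np.degrees(np.arctan2(M[1,1],M[0,1])); tilt=np.degrees(np.arccos(-M[2,2]))
    tw=None
    if jaw is not None:
        e=(jaw-cur+90)%180-90; tw=-np.radians(e)
    print('t',round(s['t'],2),'pos',s['ee_pos'].round(4),'jawang',round(cur,2),'tilt',round(tilt,2),'d',d.round(1),'twist',tw and round(tw,3),'w',round(s['grip_width'],4),'F',s['contact_force'].round(1),'q7',s['joint_positions'][6].round(2))
if __name__=='__main__':
    import sys; rel(*map(float,sys.argv[1:]))
E
python3 go.py .6005 -.334 .13 8
```

```text
t 0.8 pos [ 0.2456 -0.5747  0.2313] jawang -66.87 tilt 0.0 d [421.  -82.  101.3] twist -1.307 w 0.0856 F [-0.1  0.9  0. ] q7 -0.08
```

```bash
python3 -m crank '[{"claw":100,"dx":50,"dy":-10,"dz":0,"twist":-0.15},{"claw":100,"dx":105,"dy":-20,"dz":0,"twist":-0.3},{"claw":100,"dx":160,"dy":-31,"dz":0,"twist":-0.45},{"claw":100,"dx":215,"dy":-42,"dz":0,"twist":-0.6},{"claw":100,"dx":270,"dy":-53,"dz":20,"twist":-0.75},{"claw":100,"dx":325,"dy":-63,"dz":40,"twist":-0.9},{"claw":100,"dx":375,"dy":-73,"dz":60,"twist":-1.05},{"claw":100,"dx":410,"dy":-80,"dz":80,"twist":-1.2},{"claw":100,"dx":421,"dy":-82,"dz":100,"twist":-1.307},{"claw":100,"dx":421,"dy":-82,"dz":101,"twist":-1.307}]'; python3 go.py .6005 -.334 .007 8
python3 - <<'E'
from h import *
im,d,P=snap('wrist','w1.png'); w=world(P,d); X,Y,Z=w[...,0],w[...,1],w[...,2]
m=(np.hypot(X-.6,Y+.334)<.045)&(Z>.034)&(Z<.045); print(m.sum(),cv2.minEnclosingCircle((w[m][:,:2]*1000).astype(np.float32)),np.median(Z[m]))
E
```

```text
t: 2.05
ee_pos: [0.6002, -0.3324, 0.1283]
eef_rot: [-2.057, -2.37, 0.0]
contact_force: [-0.2, -0.2, 0.3]
grip_width: 0.0856
t 2.05 pos [ 0.6002 -0.3324  0.1283] jawang 8.09 tilt 0.2 d [ -1.9   0.4 121.3] twist 0.001 w 0.0856 F [-0.2 -0.2  0.3] q7 0.39
3878 ((598.1980590820312, -333.83123779296875), 29.620365142822266) 0.041680752358797576
```

View pics/w1.png

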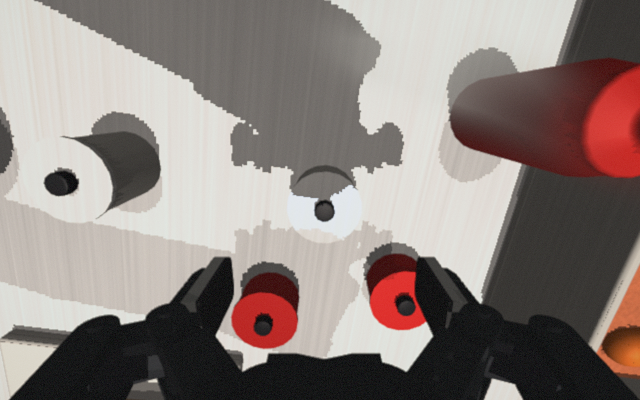

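The wrist view shows the steel low pot centred at (324,210). The red look-alikes at (265,320) and (400,300) are clear of the finger paths. I'll descend now.

```bash
python3 -m crank '[{"claw":100,"dx":-2,"dy":-1,"dz":35,"twist":0},{"claw":100,"dx":-2,"dy":-1,"dz":70,"twist":0},{"claw":100,"dx":-2,"dy":-1,"dz":100,"twist":0},{"claw":100,"dx":-2,"dy":-1,"dz":118,"twist":0},{"claw":100,"dx":-2,"dy":-1,"dz":121,"twist":0},{"claw":100,"dx":-2,"dy":-1,"dz":121,"twist":0}]' && python3 -m crank '[{"claw":0,"dx":0,"dy":0,"dz":0,"twist":0},{"claw":0,"dx":0,"dy":0,"dz":0,"twist":0},{"claw":0,"dx":0,"dy":0,"dz":0,"twist":0},{"claw":0,"dx":0,"dy":0,"dz":0,"twist":0},{"claw":0,"dx":0,"dy":0,"dz":0,"twist":0},{"claw":0,"dx":0,"dy":0,"dz":0,"twist":0}]'
```

```text
t: 2.85
ee_pos: [0.6003, -0.3366, 0.0105]
eef_rot: [2.061, 2.369, 0.0]
contact_force: [-0.0, 0.2, 0.6]
grip_width: 0.0852
t: 3.6
ee_pos: [0.6006, -0.3364, 0.0111]
eef_rot: [2.059, 2.37, 0.0]
contact_force: [-1.6, 0.2, 6.9]
grip_width: 0.0559
```

```bash
python3 -m crank '[{"claw":0,"dx":0,"dy":0,"dz":-10,"twist":0},{"claw":0,"dx":0,"dy":0,"dz":-30,"twist":0},{"claw":0,"dx":0,"dy":0,"dz":-60,"twist":0},{"claw":0,"dx":0,"dy":0,"dz":-85,"twist":0},{"claw":0,"dx":0,"dy":0,"dz":-95,"twist":0},{"claw":0,"dx":0,"dy":0,"dz":-95,"twist":0}]'; python3 go.py .5495 .0845 .10 7.7
python3 - <<'E'
from h import *
im,d,P=snap('wrist','w2.png')
E
```

```text
t: 4.35
ee_pos: [0.6001, -0.3363, 0.1054]
eef_rot: [2.06, 2.37, 0.0]
contact_force: [-0.7, -0.4, -1.4]
grip_width: 0.0559
t 4.35 pos [ 0.6001 -0.3363  0.1054] jawang 8.01 tilt 0.09 d [423.7   8.5   4.9] twist 0.005 w 0.0559 F [-0.7 -0.4 -1.4] q7 0.38
```

View pics/w2.png

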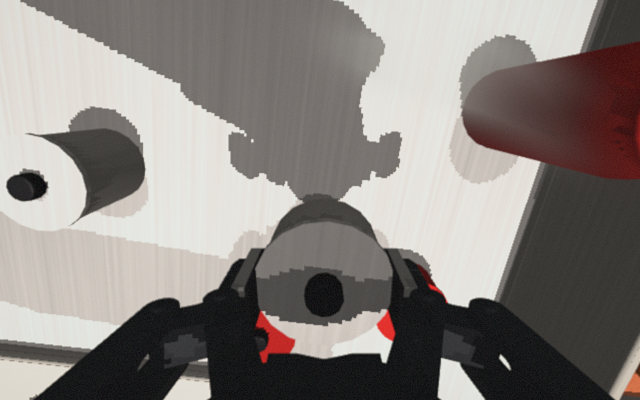

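```bash
python3 -c "
from h import *
P=ctrl.camera_params('wrist');s=ctrl.read_state();print(c2w(P,[0,0,0])-s['ee_pos'])"
python3 -m crank '[{"claw":0,"dx":25,"dy":0,"dz":0,"twist":0},{"claw":0,"dx":65,"dy":1,"dz":0,"twist":0},{"claw":0,"dx":115,"dy":2,"dz":0,"twist":0},{"claw":0,"dx":165,"dy":3,"dz":0,"twist":0},{"claw":0,"dx":215,"dy":4,"dz":0,"twist":0},{"claw":0,"dx":265,"dy":5,"dz":0,"twist":0},{"claw":0,"dx":315,"dy":6,"dz":0,"twist":0},{"claw":0,"dx":360,"dy":7,"dz":0,"twist":0},{"claw":0,"dx":400,"dy":8,"dz":0,"twist":0},{"claw":0,"dx":424,"dy":8,"dz":0,"twist":0}]'
python3 -m crank '[{"claw":0,"dx":0,"dy":0,"dz":0,"twist":0},{"claw":0,"dx":0,"dy":0,"dz":0,"twist":0}]'
python3 go.py .5495 .0845 .017 7.7
python3 - <<'E'
from h import *
im,d,P=snap('top','t3.png'); cv2.imwrite('pics/t3c.png',cv2.resize(im[130:260,230:400,::-1],None,fx=4,fy=4))
E
```

```text
[-0.01191951  0.07521676  0.14331224]
t: 5.65
ee_pos: [0.5472, 0.0874, 0.1033]
eef_rot: [-2.056, -2.373, 0.001]
contact_force: [0.4, -0.2, -2.0]
grip_width: 0.0563
t: 5.9
ee_pos: [0.5483, 0.0837, 0.1035]
eef_rot: [-2.061, -2.37, 0.002]
contact_force: [-0.1, 0.4, -1.5]
grip_width: 0.0561
t 5.9 pos [0.5483 0.0837 0.1035] jawang 7.98 tilt 0.09 d [ 0.7  1.5 86.5] twist 0.005 w 0.0561 F [-0.1  0.4 -1.5] q7 -0.34
```

View pics/t3c.png

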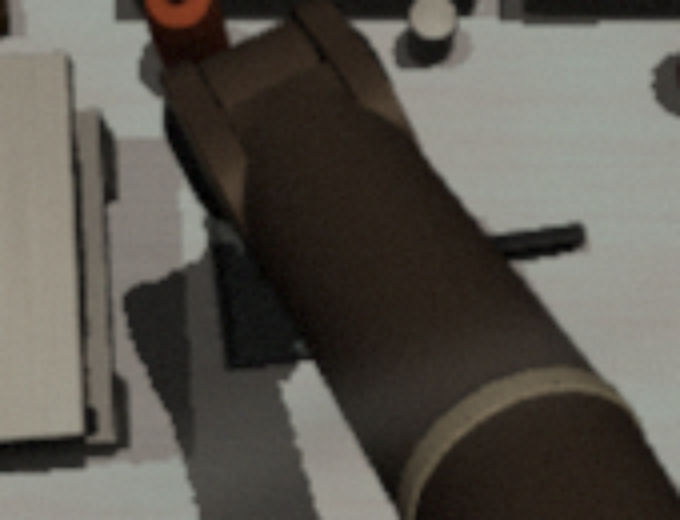

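```bash
python3 -m crank '[{"claw":0,"dx":1,"dy":1,"dz":20,"twist":0},{"claw":0,"dx":1,"dy":1,"dz":45,"twist":0},{"claw":0,"dx":1,"dy":1,"dz":65,"twist":0},{"claw":0,"dx":1,"dy":1,"dz":78,"twist":0},{"claw":0,"dx":1,"dy":1,"dz":84,"twist":0},{"claw":0,"dx":1,"dy":1,"dz":85,"twist":0},{"claw":0,"dx":1,"dy":1,"dz":85,"twist":0}]';python3 go.py .5495 .0845 .0151 7.7
```

```text
t: 6.82
ee_pos: [0.5498, 0.0861, 0.0198]
eef_rot: [2.06, 2.371, 0.001]
contact_force: [0.1, -0.1, -1.3]
grip_width: 0.056
t 6.83 pos [0.5498 0.0861 0.0198] jawang 8.02 tilt 0.06 d [-1.5 -0.6  4.7] twist 0.006 w 0.056 F [ 0.1 -0.1 -1.3] q7 -0.41
```

```bash
python3 -m crank '[{"claw":0,"dx":0,"dy":0,"dz":2,"twist":0},{"claw":0,"dx":0,"dy":0,"dz":3.5,"twist":0},{"claw":0,"dx":0,"dy":0,"dz":4.2,"twist":0},{"claw":0,"dx":0,"dy":0,"dz":4.2,"twist":0},{"claw":0,"dx":0,"dy":0,"dz":4.2,"twist":0}]'
```

```text
t: 7.45
ee_pos: [0.5494, 0.0861, 0.0152]
eef_rot: [2.061, 2.371, 0.0]
contact_force: [-0.6, 0.1, -0.3]
grip_width: 0.0564
```

```bash
python3 -m crank '[{"claw":70,"dx":0,"dy":0,"dz":0,"twist":0},{"claw":80,"dx":0,"dy":0,"dz":0,"twist":0},{"claw":80,"dx":0,"dy":0,"dz":0,"twist":0},{"claw":80,"dx":0,"dy":0,"dz":0,"twist":0},{"claw":80,"dx":0,"dy":0,"dz":0,"twist":0}]'
python3 - <<'E'
from h import *
im,d,P=snap('wrist','w4.png')
E
```

```text
t: 8.07
ee_pos: [0.5494, 0.0861, 0.0151]
eef_rot: [-2.061, -2.371, 0.0]
contact_force: [-0.2, 0.6, -0.8]
grip_width: 0.0685
```

View pics/w4.png

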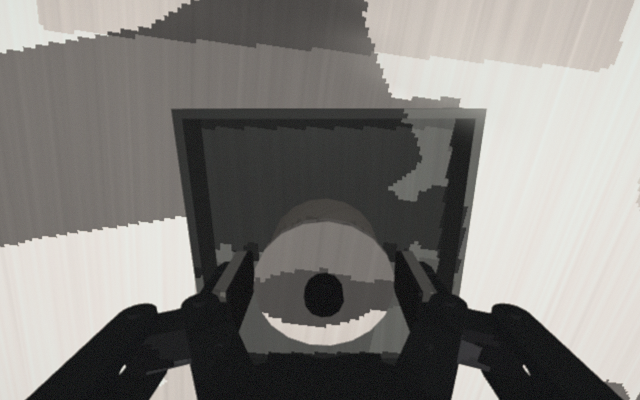

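The pot stands in the tray at (323,290), with both fingers clear of it and of the walls. I'll retreat upward.

```bash
python3 -m crank '[{"claw":80,"dx":0,"dy":0,"dz":-15,"twist":0},{"claw":80,"dx":0,"dy":0,"dz":-40,"twist":0},{"claw":80,"dx":0,"dy":0,"dz":-75,"twist":0},{"claw":80,"dx":0,"dy":0,"dz":-105,"twist":0},{"claw":80,"dx":-40,"dy":0,"dz":-110,"twist":0},{"claw":60,"dx":-90,"dy":0,"dz":-110,"twist":0},{"claw":60,"dx":-140,"dy":0,"dz":-110,"twist":0},{"claw":60,"dx":-190,"dy":0,"dz":-110,"twist":0},{"claw":60,"dx":-208,"dy":0,"dz":-110,"twist":0},{"claw":60,"dx":-208,"dy":0,"dz":-110,"twist":0}]'
python3 go.py .579 -.121 .007 7.7
python3 - <<'E'
from tray import *
im,d,P=snap('wrist','w5.png'); w=world(P,d);X,Y,Z=w[...,0],w[...,1],w[...,2]
print('pot',[ (lambda q:cv2.minEnclosingCircle(q))((w[(np.hypot(X-.55,Y-.085)<.05)&(Z>.038)&(Z<.047)][:,:2]*1000).astype(np.float32))])
m=(Z>.03)&(Z<.045)&(Y<.01)&(abs(X-.57)<.05)
p=w[m]; mu=p[:,:2].mean(0); ax=np.linalg.svd(p[:,:2]-mu,full_matrices=0)[2][0]; ax*=np.sign(ax[1]); print('handle',mu,np.degrees(np.arctan2(ax[1],ax[0])),p.min(0),p.max(0),m.sum())
cand=(Z>.018)&(Z<.03)&(Y>0)&(Y<.2)&(X>.45)&(X<.65); print('wall',cand.sum(),cv2.minAreaRect((w[cand][:,:2]*1000).astype(np.float32)))
E
```

```text
t: 9.38
ee_pos: [0.5784, -0.1208, 0.1256]
eef_rot: [2.063, 2.369, 0.001]
contact_force: [0.9, -0.4, -0.7]
grip_width: 0.0514
t 9.38 pos [ 0.5784 -0.1208  0.1256] jawang 7.89 tilt 0.03 d [ -0.2   0.5 118.6] twist 0.003 w 0.0514 F [ 0.9 -0.4 -0.7] q7 0.06
pot [((0.0, 0.0), 0.0)]
handle [ 0.56962978 -0.05238529] 98.25031248469116 [ 0.55316553 -0.12903418  0.03326003] [0.58784872 0.00999922 0.04126269] 4354
wall 2127 ((559.9035034179688, 15.857757568359375), (130.46714782714844, 22.860157012939453), 8.173213958740234)
```

View pics/w5.png

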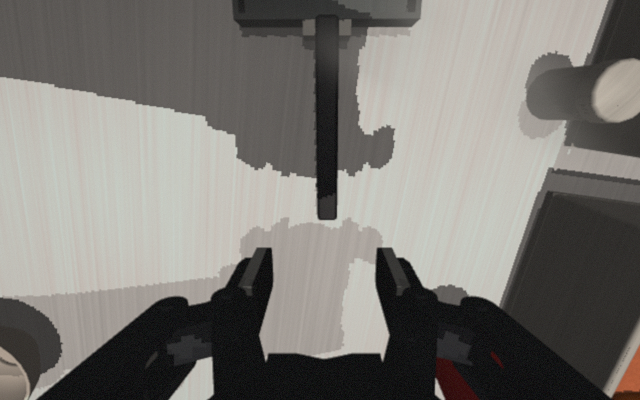

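```bash
python3 -m crank '[{"claw":60,"dx":4,"dy":0,"dz":30,"twist":0},{"claw":60,"dx":4,"dy":0,"dz":65,"twist":0},{"claw":60,"dx":4,"dy":0,"dz":95,"twist":0},{"claw":60,"dx":4,"dy":0,"dz":112,"twist":0},{"claw":60,"dx":4,"dy":0,"dz":118,"twist":0},{"claw":60,"dx":4,"dy":0,"dz":118,"twist":0},{"claw":60,"dx":4,"dy":0,"dz":118,"twist":0}]'
python3 go.py .5793 -.117 .007 8.2
```

```text
t: 10.3
ee_pos: [0.5786, -0.1159, 0.0082]
eef_rot: [2.06, 2.37, 0.001]
contact_force: [-0.3, -0.2, 0.2]
grip_width: 0.0513
t 10.3 pos [ 0.5786 -0.1159  0.0082] jawang 8.02 tilt 0.1 d [-1.2  0.5  1.2] twist -0.003 w 0.0513 F [-0.3 -0.2  0.2] q7 -0.02
```

```bash
python3 -m crank '[{"claw":0,"dx":0,"dy":0.5,"dz":0,"twist":0},{"claw":0,"dx":0,"dy":0.5,"dz":0,"twist":0},{"claw":0,"dx":0,"dy":0.5,"dz":0,"twist":0},{"claw":0,"dx":0,"dy":0.5,"dz":0,"twist":0},{"claw":0,"dx":0,"dy":0.5,"dz":0,"twist":0},{"claw":0,"dx":0,"dy":0.5,"dz":0,"twist":0},{"claw":0,"dx":0,"dy":0.5,"dz":0,"twist":0}]'
python3 go.py .5793 -.117 .007 8.2
python3 - <<'E'
from tray import *
im,d,P=snap('side','s6.png'); cv2.imwrite('pics/s6c.png',cv2.resize(im[100:260,200:400,::-1],None,fx=4,fy=4,interpolation=cv2.INTER_CUBIC)[:600])
w=world(P,d);X,Y,Z=w[...,0],w[...,1],w[...,2]
m=(np.hypot(X-.55,Y-.085)<.05)&(Z>.039)&(Z<.048); print('pot',m.sum(),cv2.minEnclosingCircle((w[m][:,:2]*1000).astype(np.float32)))
im,d,P=snap('wrist','w6.png')
E
```

```text
t: 11.18
ee_pos: [0.5789, -0.1161, 0.0074]
eef_rot: [2.06, 2.37, 0.001]
contact_force: [0.7, -0.4, 6.0]
grip_width: 0.0148
t 11.18 pos [ 0.5789 -0.1161  0.0074] jawang 8.0 tilt 0.06 d [-1.   0.3  0.4] twist -0.003 w 0.0148 F [ 0.7 -0.4  6. ] q7 -0.02
pot 317 ((548.3768920898438, 88.8733901977539), 30.650060653686523)
```

View pics/s6c.png

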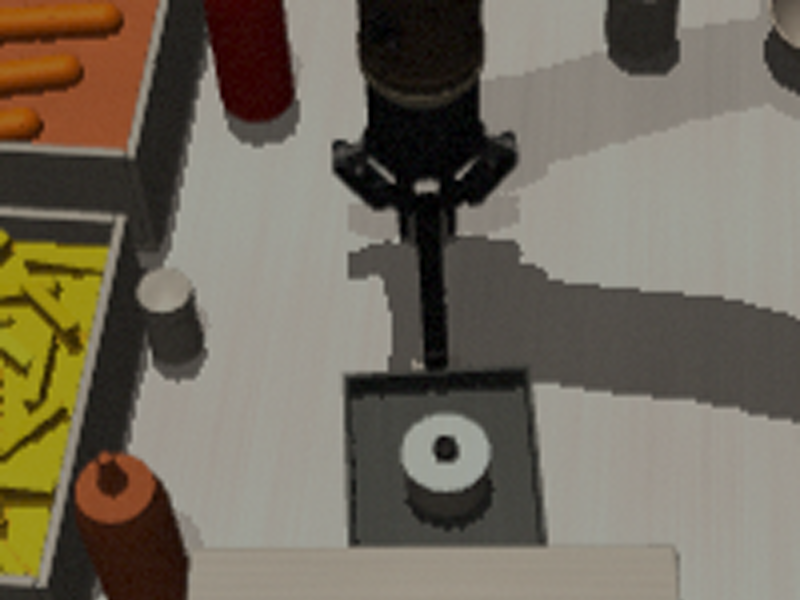

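View pics/w6.png

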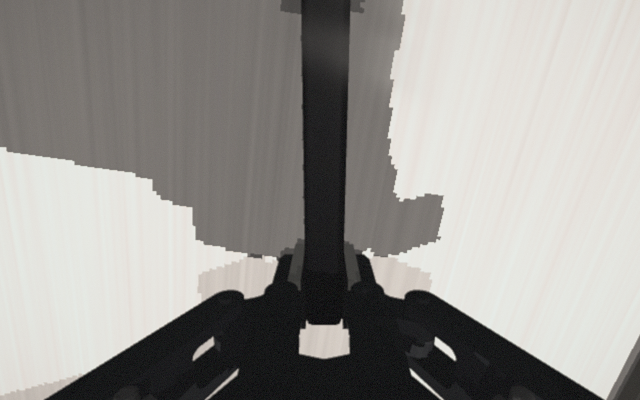

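Handle held (opening 14.8 mm), and the pot stands near the tray centre at crop (445,470). Next I'll align the tray with the bay while still in front of it.

```bash
python3 go.py .5656 -.0874 .0075 4.17
```

```text
t 11.28 pos [ 0.5789 -0.1161  0.0074] jawang 8.0 tilt 0.06 d [30.3 -9.1 -0.1] twist 0.067 w 0.0151 F [ 0.6 -1.2  6. ] q7 -0.02
```

```bash
python3 -m crank '[{"claw":0,"dx":2,"dy":-0.5,"dz":0,"twist":0.005},{"claw":0,"dx":6,"dy":-1.5,"dz":0,"twist":0.015},{"claw":0,"dx":10,"dy":-3,"dz":0,"twist":0.025},{"claw":0,"dx":15,"dy":-4.5,"dz":0,"twist":0.035},{"claw":0,"dx":20,"dy":-6,"dz":0,"twist":0.045},{"claw":0,"dx":25,"dy":-7.5,"dz":0,"twist":0.055},{"claw":0,"dx":28,"dy":-8.5,"dz":0,"twist":0.063},{"claw":0,"dx":30,"dy":-9,"dz":0,"twist":0.067},{"claw":0,"dx":30,"dy":-9,"dz":0,"twist":0.067},{"claw":0,"dx":30,"dy":-9,"dz":0,"twist":0.067}]'
python3 go.py .5656 -.0874 .0075 4.17
python3 - <<'E'
from tray import *
im,d,P=snap('wrist','w7.png'); 
im,d,P=snap('top','t7.png');cv2.imwrite('pics/t7c.png',cv2.resize(im[130:270,140:400,::-1],None,fx=3,fy=3,interpolation=cv2.INTER_CUBIC))
im,d,P=snap('side','s7.png');cv2.imwrite('pics/s7c.png',cv2.resize(im[130:330,200:400,::-1],None,fx=3,fy=3,interpolation=cv2.INTER_CUBIC))
E
```

```text
t: 12.52
ee_pos: [0.5658, -0.0903, 0.0076]
eef_rot: [2.139, 2.297, -0.002]
contact_force: [-0.1, -7.9, 6.5]
grip_width: 0.0151
t 12.53 pos [ 0.5658 -0.0903  0.0076] jawang 4.07 tilt 0.19 d [2.9 0.  0.1] twist -0.002 w 0.0151 F [-0.1 -7.9  6.5] q7 -0.13
```

View pics/t7c.png

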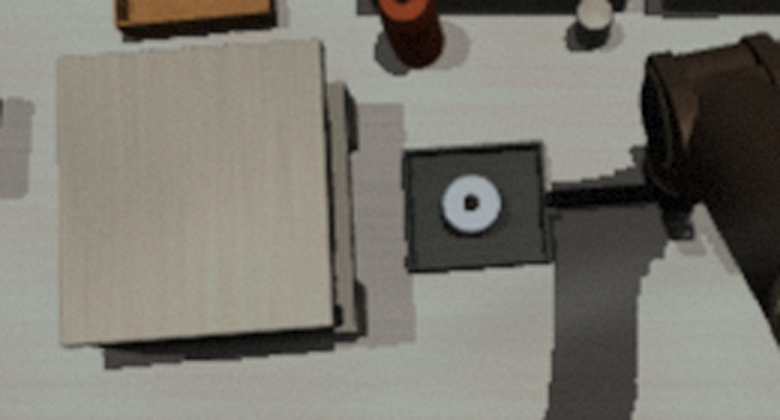

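View pics/s7c.png

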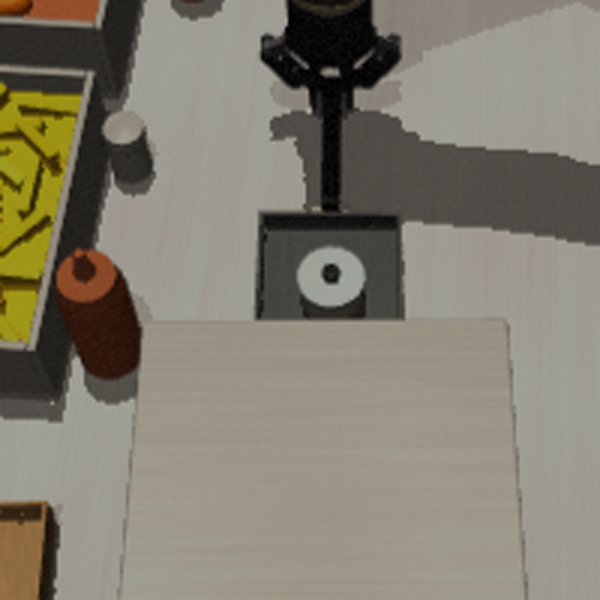

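View pics/w7.png

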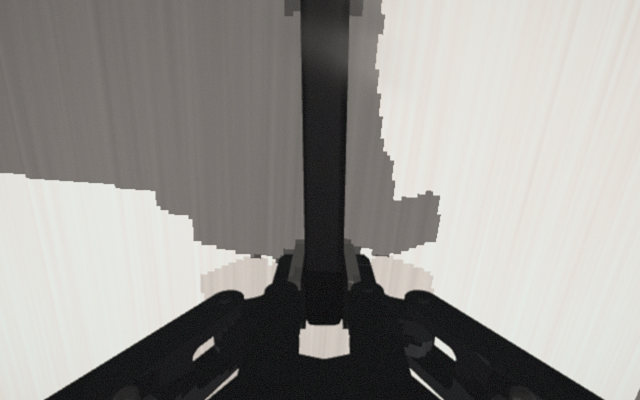

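```bash
python3 - <<'E'
from tray import *
W={'top':((.53477,.35218),4.16),'side':((.53196,.35669),4.18)}
im,d,P=load('t7'); g=im.max(2).copy(); m=np.zeros_like(g); m[172:224,272:326]=(g[172:224,272:326]<82)*255
# tray+pot: fill
m=cv2.morphologyEx(m,cv2.MORPH_OPEN,np.ones((9,9),np.uint8)); cs,_=cv2.findContours(m,0,1); c=max(cs,key=cv2.contourArea); 
fm=np.zeros_like(m); cv2.drawContours(fm,[cv2.convexHull(c)],-1,255,-1); v,u=np.nonzero(fm)
t=plane(P,np.c_[u,v],.024); r=cv2.minAreaRect((t[:,:2]*1000).astype(np.float32)); print(r)
(c0,a)=W['top']; th=np.radians(90+a); ex=np.array([np.cos(th),np.sin(th)]); ey=np.array([-ex[1],ex[0]]); dl=np.array(r[0])/1000-c0; print('tray in warmer',dl@ex,dl@ey)
for f,k in(('t7','top'),('s7','side')):
    im,d,P=load(f); w=world(P,d);X,Y,Z=w[...,0],w[...,1],w[...,2]
    m=(np.hypot(X-.54,Y-.11)<.06)&(Z>.039)&(Z<.048); q=(w[m][:,:2]*1000).astype(np.float32); c,_r=cv2.minEnclosingCircle(q); c0,a=W[k]; dl=np.array(c)/1000-c0; print(k,'pot',c,_r,dl@ex,dl@ey)
    # tray side wall edges / mouth feet: handle centerline
    m=(Z>.032)&(Z<.043)&(Y<.03)&(Y>-.07)&(abs(X-.56)<.03); p=w[m][:,:2]; mu=np.median(p,0); ax=np.linalg.svd(p-p.mean(0),full_matrices=0)[2][0]; dl=mu-c0; print(' handle',m.sum(),mu,np.degrees(np.arctan2(ax[1],ax[0]))%180,dl@ex,dl@ey)
    # feet front faces seen in top view
    m=(Y>.18)&(Y<.25)&(Z>.01)&(Z<.06)&(X>.38)&(X<.7); print(' feet pts',m.sum())
E
```

```text
((549.5301513671875, 106.26838684082031), (135.2528076171875, 161.8579864501953), 1.1403310298919678)
tray in warmer -0.24633445534829465 0.0031176374374469323
top pot (551.202880859375, 113.31175231933594) 29.370834350585938 -0.2394309895865698 0.000938375705879884
 handle 161 [ 0.56181962 -0.01819242] 94.21128802413226 -0.37135885561800075 -0.0001108254829755885
 feet pts 158
side pot (548.1655883789062, 116.04740142822266) 30.180557250976562 -0.24118417747560536 0.0012937841782200456
 handle 169 [ 0.55968912 -0.01600087] 93.46158702097628 -0.373720492380449 -0.0006203474699830805
 feet pts 0
```

```bash
python3 -m crank '[{"claw":0,"dx":4,"dy":0,"dz":0,"twist":0},{"claw":0,"dx":10,"dy":0,"dz":0,"twist":0},{"claw":0,"dx":18,"dy":0,"dz":0,"twist":0},{"claw":0,"dx":26,"dy":0,"dz":0,"twist":0},{"claw":0,"dx":34,"dy":0,"dz":0,"twist":0},{"claw":0,"dx":42,"dy":0,"dz":0,"twist":0},{"claw":0,"dx":49,"dy":0,"dz":0,"twist":0},{"claw":0,"dx":55,"dy":0,"dz":0,"twist":0},{"claw":0,"dx":59,"dy":0,"dz":0,"twist":0},{"claw":0,"dx":60,"dy":0,"dz":0,"twist":0}]'
python3 go.py .5656 -.0874 .0075 4.17; python3 - <<'E'
from tray import *
im,d,P=snap('top','t8.png');cv2.imwrite('pics/t8c.png',cv2.resize(im[150:250,200:360,::-1],None,fx=5,fy=5,interpolation=cv2.INTER_CUBIC))
im,d,P=snap('wrist','w8.png')
E
```

```text
t: 13.92
ee_pos: [0.5615, -0.0306, 0.0076]
eef_rot: [2.139, 2.297, -0.003]
contact_force: [1.7, -8.9, 8.4]
grip_width: 0.0153
t 13.93 pos [ 0.5615 -0.0306  0.0076] jawang 4.08 tilt 0.2 d [-57.    0.1   0.3] twist -0.002 w 0.0153 F [ 1.7 -8.9  8.4] q7 -0.24
```

View pics/t8c.png

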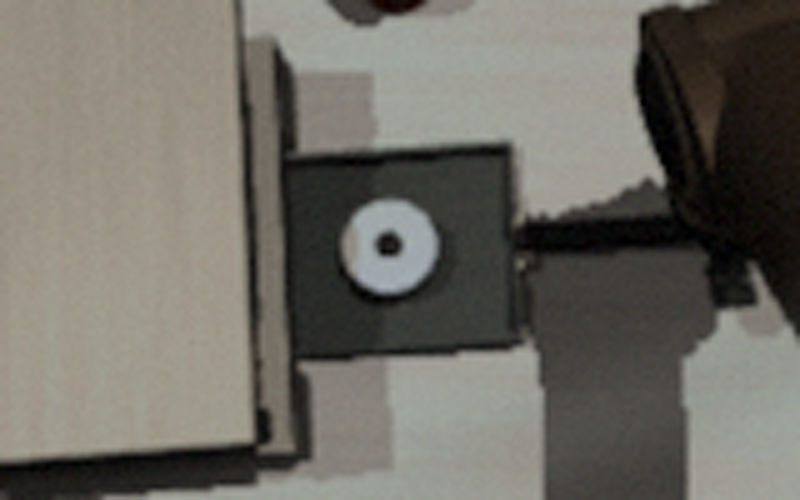

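View pics/w8.png

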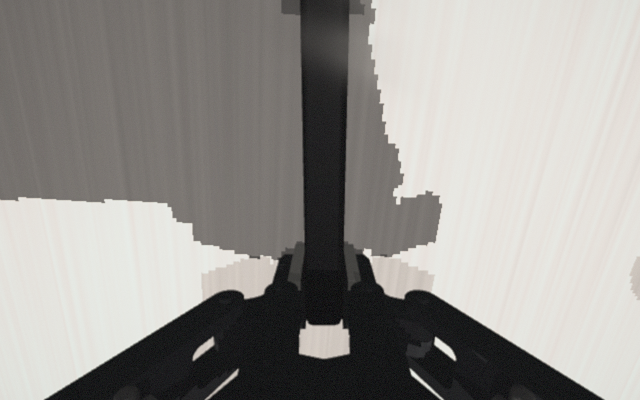

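```bash
python3 - <<'E'
from tray import *
im,d,P=load('t8'); T=np.array(P['camera_from_world'])
def proj(p):
    c=np.asarray(p)@T[:3,:3].T+T[:3,3]; return np.c_[P['fx']*c[:,0]/c[:,2]+P['cx'],P['fy']*c[:,1]/c[:,2]+P['cy']]
def frame(c0,yaw,pts):
    a=np.radians(yaw); Rz=np.array([[np.cos(a),-np.sin(a),0],[np.sin(a),np.cos(a),0],[0,0,1]]); return np.asarray(pts)@Rz.T+np.r_[c0,0]
S=8; x0,y0,x1,y1=240,165,320,240
big=cv2.resize(im[y0:y1,x0:x1,::-1],None,fx=S,fy=S,interpolation=cv2.INTER_CUBIC); big=cv2.convertScaleAbs(big,alpha=1.8,beta=10)
def dr(pts,col):
    q=((proj(pts)-[x0,y0]+.5)*S).astype(int); cv2.polylines(big,[q.reshape(-1,1,2)],False,col,1)
wc=(.53477,.35218); 
for s in(1,-1):
    dr(frame(wc,94.17,[(-.12,s*.073,0),(-.12,s*.073,.062),(-.12,s*.132,.062),(-.12,s*.132,0),(-.12,s*.073,0)]),(0,0,255))
s=np.array([.5615,-.0306]); ex=np.array([np.cos(np.radians(94.08)),np.sin(np.radians(94.08))]); tc=s+.203*ex; print(tc)
dr(frame(tc,94.08,[(-.075,-.065,.024),(.075,-.065,.024),(.075,.065,.024),(-.075,.065,.024),(-.075,-.065,.024)]),(0,255,0))
cv2.imwrite('pics/t8o.png',big)
E
```

```text
[0.5470567  0.17188553]
```

View pics/t8o.png

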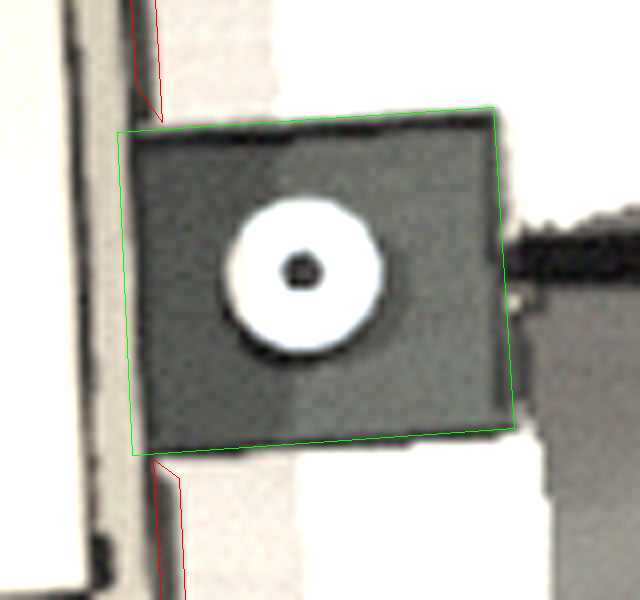

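Overlay: the tray (green) lies within 1 mm of the bay's middle, with gaps of about 8.5 and 7.3 mm to the feet (red). I'll go on, easing the downward load on the handle slightly.

```bash
python3 -m crank '[{"claw":0,"dx":4,"dy":0,"dz":-0.5,"twist":0},{"claw":0,"dx":10,"dy":0,"dz":-1,"twist":0},{"claw":0,"dx":16,"dy":0,"dz":-1.5,"twist":0},{"claw":0,"dx":24,"dy":0,"dz":-1.5,"twist":0},{"claw":0,"dx":32,"dy":0,"dz":-1.5,"twist":0},{"claw":0,"dx":40,"dy":0,"dz":-1.5,"twist":0},{"claw":0,"dx":48,"dy":0,"dz":-1.5,"twist":0},{"claw":0,"dx":55,"dy":0,"dz":-1.5,"twist":0},{"claw":0,"dx":59,"dy":0,"dz":-1.5,"twist":0},{"claw":0,"dx":60,"dy":0,"dz":-1.5,"twist":0}]'
python3 go.py .5656 -.0874 .0075 4.17
```

```text
t: 15.28
ee_pos: [0.5564, 0.0326, 0.0086]
eef_rot: [-2.138, -2.301, 0.0]
contact_force: [0.2, -3.1, -3.9]
grip_width: 0.0151
t 15.28 pos [0.5564 0.0326 0.0086] jawang 4.21 tilt 0.01 d [-120.3    0.4    1.1] twist 0.001 w 0.0151 F [ 0.2 -3.1 -3.9] q7 -0.34
```

```bash
python3 -m crank '[{"claw":0,"dx":4,"dy":0,"dz":0.3,"twist":0},{"claw":0,"dx":10,"dy":0,"dz":0.3,"twist":0},{"claw":0,"dx":17,"dy":0,"dz":0.3,"twist":0},{"claw":0,"dx":25,"dy":0,"dz":0.3,"twist":0},{"claw":0,"dx":33,"dy":0,"dz":0.3,"twist":0},{"claw":0,"dx":40,"dy":0,"dz":0.3,"twist":0},{"claw":0,"dx":46,"dy":0,"dz":0.3,"twist":0},{"claw":0,"dx":51,"dy":0,"dz":0.3,"twist":0},{"claw":0,"dx":54,"dy":0,"dz":0.3,"twist":0},{"claw":0,"dx":55,"dy":0,"dz":0.3,"twist":0}]'
python3 go.py .5656 -.0874 .0075 4.17; python3 - <<'E'
from tray import *
im,d,P=snap('top','t9.png');snap('side','s9.png'); cv2.imwrite('pics/t9c.png',cv2.resize(im[130:270,140:400,::-1],None,fx=3,fy=3,interpolation=cv2.INTER_CUBIC))
print(ctrl.read_state()['moment'])
E
```

```text
t: 16.52
ee_pos: [0.5524, 0.0872, 0.0083]
eef_rot: [-2.139, -2.301, 0.0]
contact_force: [0.5, -3.4, -3.5]
grip_width: 0.015
t 16.52 pos [0.5524 0.0872 0.0083] jawang 4.19 tilt 0.01 d [-175.1    0.4    0.8] twist 0.0 w 0.015 F [ 0.5 -3.4 -3.5] q7 -0.44
[-0.49531984 -0.08455444  0.03844621]
```

View pics/t9c.png

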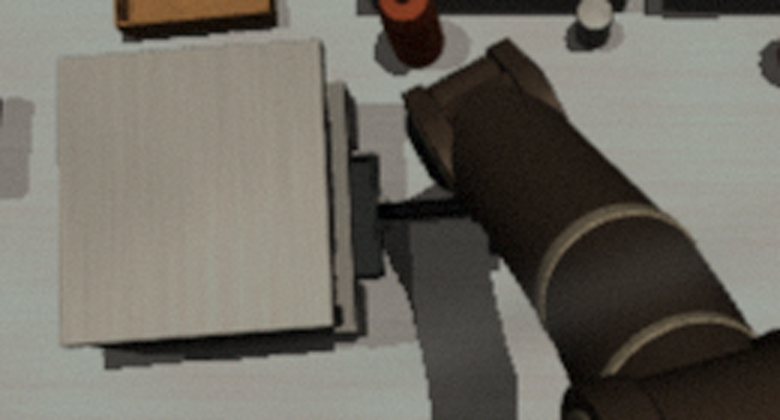

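View pics/s9.png

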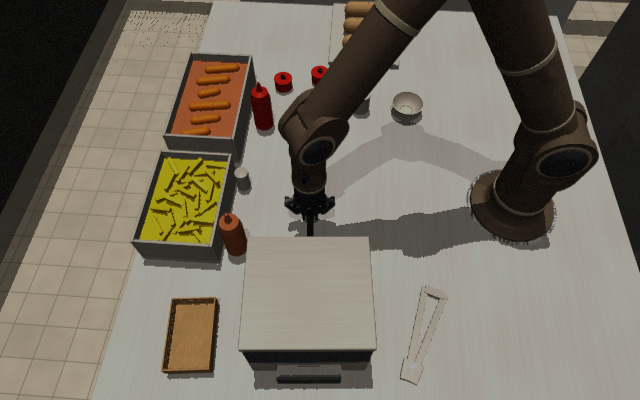

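```bash
python3 -m crank '[{"claw":0,"dx":2,"dy":0,"dz":0.3,"twist":0},{"claw":0,"dx":5,"dy":0,"dz":0.4,"twist":0},{"claw":0,"dx":8,"dy":0,"dz":0.4,"twist":0},{"claw":0,"dx":11,"dy":0,"dz":0.4,"twist":0},{"claw":0,"dx":14,"dy":0,"dz":0.4,"twist":0},{"claw":0,"dx":16,"dy":0,"dz":0.4,"twist":0},{"claw":0,"dx":17,"dy":0,"dz":0.4,"twist":0},{"claw":0,"dx":18,"dy":0,"dz":0.4,"twist":0},{"claw":0,"dx":19,"dy":0,"dz":0.4,"twist":0},{"claw":0,"dx":20,"dy":0,"dz":0.4,"twist":0}]'
python3 -m crank '[{"claw":0,"dx":1,"dy":0,"dz":0,"twist":0},{"claw":0,"dx":2,"dy":0,"dz":0,"twist":0},{"claw":0,"dx":3,"dy":0,"dz":0,"twist":0},{"claw":0,"dx":4,"dy":0,"dz":0,"twist":0}]'
python3 -m crank '[{"claw":0,"dx":1,"dy":0,"dz":0,"twist":0},{"claw":0,"dx":2,"dy":0,"dz":0,"twist":0},{"claw":0,"dx":3,"dy":0,"dz":0,"twist":0}]'
```

```text
t: 17.88
ee_pos: [0.551, 0.107, 0.0078]
eef_rot: [-2.139, -2.301, 0.0]
contact_force: [-0.5, -3.4, -3.3]
grip_width: 0.0151
t: 18.38
ee_pos: [0.5507, 0.1111, 0.0079]
eef_rot: [2.139, 2.301, 0.0]
contact_force: [0.5, -4.1, -2.6]
grip_width: 0.0154
t: 18.75
ee_pos: [0.5505, 0.1141, 0.0079]
eef_rot: [2.139, 2.301, -0.0]
contact_force: [-0.2, -3.4, -1.9]
grip_width: 0.0153
```

```bash
python3 -m crank '[{"claw":0,"dx":1,"dy":0,"dz":0,"twist":0},{"claw":0,"dx":2,"dy":0,"dz":0,"twist":0},{"claw":0,"dx":3,"dy":0,"dz":0,"twist":0}]'
python3 -m crank '[{"claw":0,"dx":1,"dy":0,"dz":0,"twist":0},{"claw":0,"dx":2,"dy":0,"dz":0,"twist":0},{"claw":0,"dx":3,"dy":0,"dz":0,"twist":0}]'
```

```text
t: 19.12
ee_pos: [0.5503, 0.1171, 0.0079]
eef_rot: [2.139, 2.301, -0.0]
contact_force: [-0.2, -3.8, -2.4]
grip_width: 0.0153
t: 19.5
ee_pos: [0.55, 0.1201, 0.0079]
eef_rot: [2.139, 2.301, -0.0]
contact_force: [0.7, -2.8, -2.8]
grip_width: 0.0153
```

```bash
python3 -m crank '[{"claw":0,"dx":1,"dy":0,"dz":0,"twist":0},{"claw":0,"dx":2,"dy":0,"dz":0,"twist":0},{"claw":0,"dx":3,"dy":0,"dz":0,"twist":0}]'
```

```text
t: 19.88
ee_pos: [0.5499, 0.1231, 0.0079]
eef_rot: [2.139, 2.301, -0.0]
contact_force: [0.4, -2.5, -1.9]
grip_width: 0.0152
```

```bash
python3 -m crank '[{"claw":0,"dx":1,"dy":0,"dz":0,"twist":0},{"claw":0,"dx":2,"dy":0,"dz":0,"twist":0},{"claw":0,"dx":3,"dy":0,"dz":0,"twist":0}]'
python3 - <<'E'
from h import *
im,d,P=snap('wrist','w10.png')
E
```

```text
t: 20.25
ee_pos: [0.5496, 0.126, 0.0079]
eef_rot: [2.139, 2.301, -0.0]
contact_force: [-0.1, -3.4, -1.9]
grip_width: 0.0149
```

View pics/w10.png

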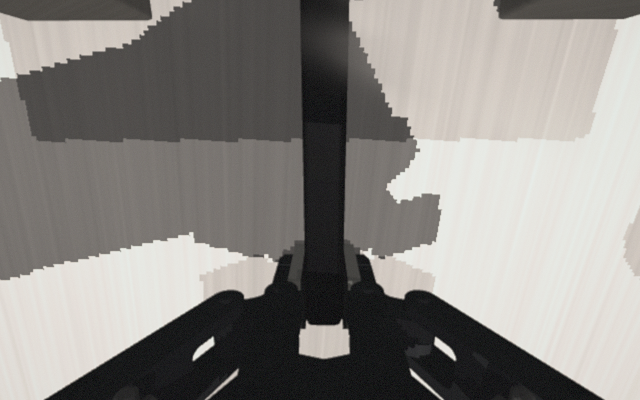

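The handle has not slipped (its end is still at row 323). The foot edges at columns 150 and 497 are centred on the handle at 324.

```bash
python3 -m crank '[{"claw":0,"dx":1,"dy":0,"dz":0,"twist":0},{"claw":0,"dx":2,"dy":0,"dz":0,"twist":0},{"claw":0,"dx":3,"dy":0,"dz":0,"twist":0}]'
```

```text
t: 20.68
ee_pos: [0.5494, 0.1291, 0.0079]
eef_rot: [2.139, 2.301, 0.0]
contact_force: [-0.0, -3.0, -2.9]
grip_width: 0.015
```

```bash
python3 -m crank '[{"claw":0,"dx":1,"dy":0,"dz":0,"twist":0},{"claw":0,"dx":2,"dy":0,"dz":0,"twist":0},{"claw":0,"dx":3,"dy":0,"dz":0,"twist":0}]'
```

```text
t: 21.05
ee_pos: [0.5492, 0.1316, 0.0079]
eef_rot: [2.139, 2.3, -0.001]
contact_force: [1.1, -6.0, -2.9]
grip_width: 0.0153
```

```bash
python3 -m crank '[{"claw":0,"dx":1,"dy":0,"dz":0,"twist":0},{"claw":0,"dx":2,"dy":0,"dz":0,"twist":0},{"claw":0,"dx":3,"dy":0,"dz":0,"twist":0}]'
```

```text
t: 21.42
ee_pos: [0.5491, 0.1332, 0.0078]
eef_rot: [2.139, 2.299, -0.003]
contact_force: [0.4, -9.0, -1.0]
grip_width: 0.015
```

Contact came at TCP y≈0.130. The force is now about 5.7 N over baseline, with 3 mm of travel past contact. I'll go a little further toward 8 N and hold.

```bash
python3 -m crank '[{"claw":0,"dx":0.5,"dy":0,"dz":0,"twist":0},{"claw":0,"dx":1,"dy":0,"dz":0,"twist":0},{"claw":0,"dx":1.5,"dy":0,"dz":0,"twist":0},{"claw":0,"dx":1.5,"dy":0,"dz":0,"twist":0},{"claw":0,"dx":1.5,"dy":0,"dz":0,"twist":0}]'; python3 go.py .5656 -.0874 .0075 4.17
```

```text
t: 22.05
ee_pos: [0.549, 0.134, 0.0078]
eef_rot: [2.139, 2.298, -0.004]
contact_force: [-0.0, -10.4, -0.5]
grip_width: 0.0151
t 22.05 pos [0.549  0.134  0.0078] jawang 4.1 tilt 0.17 d [-222.     0.7    0.9] twist -0.001 w 0.0151 F [ -0.  -10.4  -0.5] q7 -0.52
```

```bash
python3 -m crank '[{"claw":25,"dx":0,"dy":0,"dz":0,"twist":0},{"claw":40,"dx":0,"dy":0,"dz":0,"twist":0},{"claw":60,"dx":0,"dy":0,"dz":0,"twist":0},{"claw":60,"dx":0,"dy":0,"dz":0,"twist":0},{"claw":60,"dx":0,"dy":0,"dz":0,"twist":0}]'; python3 - <<'E'
from h import *
im,d,P=snap('wrist','w11.png')
E
```

```text
t: 22.68
ee_pos: [0.5488, 0.1367, 0.0079]
eef_rot: [-2.139, -2.301, -0.0]
contact_force: [1.2, 0.0, -0.2]
grip_width: 0.051
```

View pics/w11.png

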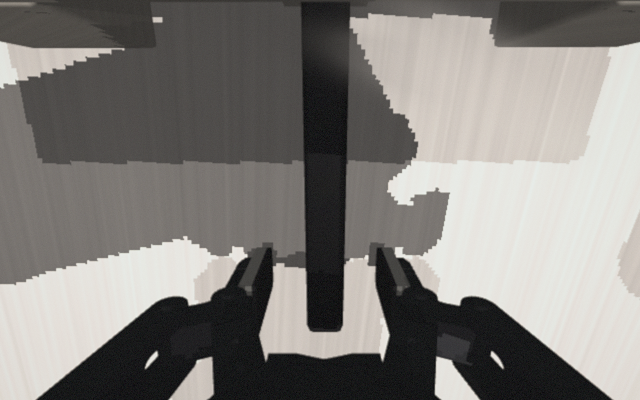

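```bash
python3 -m crank '[{"claw":60,"dx":0,"dy":0,"dz":-10,"twist":0},{"claw":60,"dx":0,"dy":0,"dz":-35,"twist":0},{"claw":60,"dx":0,"dy":0,"dz":-70,"twist":0},{"claw":60,"dx":-25,"dy":0,"dz":-100,"twist":0},{"claw":60,"dx":-65,"dy":0,"dz":-120,"twist":0},{"claw":60,"dx":-110,"dy":0,"dz":-130,"twist":0},{"claw":60,"dx":-150,"dy":0,"dz":-130,"twist":0},{"claw":60,"dx":-170,"dy":0,"dz":-130,"twist":0},{"claw":60,"dx":-170,"dy":0,"dz":-130,"twist":0},{"claw":60,"dx":-170,"dy":0,"dz":-130,"twist":0}]'; python3 - <<'E'
from tray import *
im,d,P=snap('wrist','w12.png'); w=world(P,d);X,Y,Z=w[...,0],w[...,1],w[...,2]
m=(Z>.03)&(Z<.045)&(Y<.22)&(Y>.08)&(abs(X-.54)<.04); p=w[m]; mu=p[:,:2].mean(0); ax=np.linalg.svd(p[:,:2]-mu,full_matrices=0)[2][0]; print('handle',m.sum(),mu,np.degrees(np.arctan2(ax[1],ax[0]))%180,p[:,1].min(),p[:,2].mean())
im,d,P=snap('top','t12.png'); snap('side','s12.png'); cv2.imwrite('pics/t12c.png',cv2.resize(im[120:280,140:400,::-1],None,fx=3,fy=3,interpolation=cv2.INTER_CUBIC))
E
```

```text
t: 23.98
ee_pos: [0.5612, -0.0316, 0.1382]
eef_rot: [-2.137, -2.302, -0.001]
contact_force: [-0.3, -0.1, -0.6]
grip_width: 0.0515<stdin>:3: RuntimeWarning: Mean of empty slice.
  ret = um.true_divide(
Traceback (most recent call last):
IndexError: index 0 is out of bounds for axis 0 with size 0
```

View pics/w12.png

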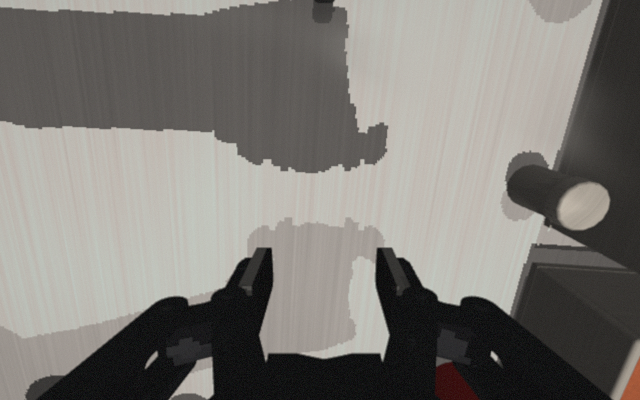

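```bash
python3 - <<'E'
from tray import *
im,d,P=snap('top','t12.png'); cv2.imwrite('pics/t12c.png',cv2.resize(im[120:280,140:400,::-1],None,fx=3,fy=3,interpolation=cv2.INTER_CUBIC))
im,d,P=snap('side','s12.png'); cv2.imwrite('pics/s12c.png',cv2.resize(im[130:270,200:400,::-1],None,fx=4,fy=4,interpolation=cv2.INTER_CUBIC))
for f,k,c0 in(('t12','top',(.53477,.35218)),('s12','side',(.53196,.35669))):
    im,d,P=load(f); w=world(P,d);X,Y,Z=w[...,0],w[...,1],w[...,2]
    m=(Z>.03)&(Z<.043)&(Y<.21)&(Y>.05)&(abs(X-.545)<.03); p=w[m][:,:2]; ax=np.linalg.svd(p-p.mean(0),full_matrices=0)[2][0]; ax*=np.sign(ax[1])
    th=np.radians(94.17); ex=np.array([np.cos(th),np.sin(th)]); ey=np.array([-ex[1],ex[0]]); dl=p-c0; print(k,m.sum(),'yaw',np.degrees(np.arctan2(ax[1],ax[0])),'x end',(dl@ex).min(),'tray x',(dl@ex).min()+.22,'y',np.median(dl@ey))
    for o,(x,y),z in(('tall',(.428,-.33),.07),):
        m=(np.hypot(X-x,Y-y)<.05)&(Z>z-.006)&(Z<z+.004); print(o,cv2.minEnclosingCircle((w[m][:,:2]*1000).astype(np.float32)))
E
```

```text
top 168 yaw 94.32549509087617 x end -0.23945913825726964 tray x -0.019459138257269637 y 0.0006548105345009
tall ((428.88916015625, -331.96875), 29.685462951660156)
side 76 yaw 95.36279245651154 x end -0.23797720811294104 tray x -0.01797720811294104 y 0.00015961740325998706
tall ((427.2049560546875, -328.92095947265625), 31.353540420532227)
```

View pics/t12c.png

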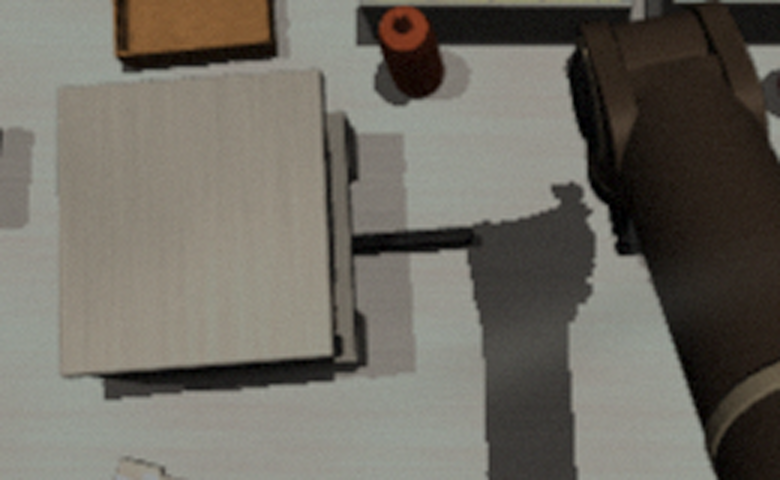

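View pics/s12c.png

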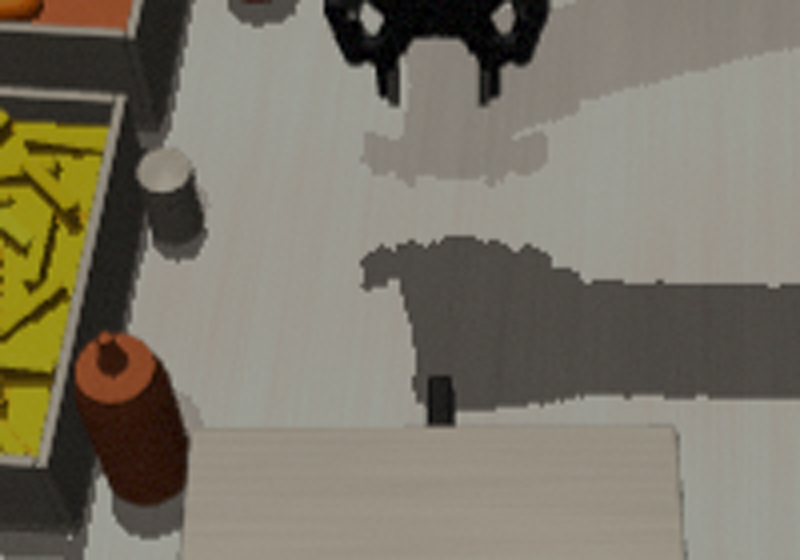

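The tray sits at x ≈ -19 mm and y ≈ 0 in the warmer frame, with its yaw within about 1°. The handle is free at top crop (415,242). The arm is clear and the bystanders are unmoved, so I'll hand in.

```bash
python3 -c "
from h import *
print(ctrl.finish_job())"
```

```text
the job is handed in; nothing more can be done
None
```

I stood the steel low pot in the tray and released it. I then gripped the tray's handle, lined the tray up with the bay and slid it in along the counter until it pressed on the buffer. I let go, backed the arm away and handed the job in at about 24 s; the interface gave no verdict.

**Buffer:** the tray met the pad at tool y ≈ 0.130 m. I pressed about 4 mm further, which is roughly 7–8 N on the buffer. The wrist read 10.4 N, of which about 3 N was friction. On release the handle moved back only about 0.3 mm.

**Tray position:** in the warmer's frame its centre is at x ≈ -18 to -19 mm, and its handle lies within 1 mm of the bay's middle. The top view puts it about 0.2° off straight. The side view says 1.2°, but it saw only the short end of the handle.

**Other things:** pot_tall measured unmoved, and bottle_a and the shaker looked unmoved in the last pictures. I did not check bottle_b, the bowl or the tongs again.

**Not confirmed:**
- The pot could not be seen once under the warmer. It was last seen upright near the tray's centre as the tray entered the bay.
- Sliding friction read only about 3 N at the end, below the stated 5 to 15 N. My grip was carrying a little of the tray's weight then.
- The two fixed cameras disagreed by about 3 to 5 mm, so I compared positions within one camera at a time.

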